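Funnel into the slip bottle, then crack the stuck slip tub lid and hold it ajar

TASK

Get the bottle ready to be filled by siphon from the slip tub: first lift the funnel out of the clay beaker, set it fully home and upright in the neck of the bottle and let go of it. Then grip the handle of the tub's stuck lid, break the lid free of its rubber seal without letting it fly wide open, and finish while still holding the lid by its handle, steady, with its front edge about 25 mm off the rim, so that I can slip the hose under it. Leave the drying clay dishes where they are and keep the bottle standing.

Things in the scene. Friction and masses are not known exactly. Their poses are not given: they have to be found in the camera images.
- slip_tub: Grey rectangular plastic tub with a hinged lid of the same grey, fixed to the table: 200 (x) x 170 (y) x 110 mm, lid 214 x 190 mm; top of the shut lid 119 mm above the table (a low panel on it 122.5 mm). Origin: centre of its underside. Its -x axis points to its front, the side of the lid's handle; the hinge is at the back (+x), along its y axis. A black rubber seal lies between rim and lid.
- slip_tub_lid (a joint): Angle of the tub's lid about its hinge, rad: 0 shut, growing upward, at most 1.3. The front edge is 215 mm from the hinge: 25 mm open there is 0.116 rad. The seal sticks: it takes about 16 to 18 N upward at the handle to break; after about 8 mm of lift it gives way and only the lid's weight, 2 to 3 N at the handle, is left. Let go, the lid falls shut.
- lid_handle (a point): Centre of the steel bar of the lid's bridge handle: round, 12 mm thick, 90 mm between its posts' centres, along the tub's y axis, 38 mm above the lid plate and 157 mm above the table when shut; about 60 mm of it is free for fingers. It moves with the lid, 178 mm in front of the hinge axis and 44 mm above it. Its x axis points to the back of the tub (the hinge), y along the bar.
- lid_hinge (a point): Middle of the lid's hinge axis at the back rim of the tub, 113 mm above the table; axes as those of the tub, the hinge axis is y.
- funnel: Small bare metal funnel, 74 mm tall, about 80 g: tapering spout 35 mm long (13 mm thick at the tip, 20 mm at its top), flat round seating shoulder 32 mm across (34 to 38 mm above the tip), cone, and an upright collar 54 mm across, 58 to 74 mm above the tip. Origin: centre of the spout's tip; z up through the funnel. At first it hangs upright in the beaker's mouth, tip about 40 mm above the table.
- beaker: Small terracotta beaker 90 mm tall, 58 mm wide at the foot, 51 mm at the rim, standing loose. Origin: centre of its underside.
- bottle: White stoneware bottle, standing loose, about 0.55 kg: round body 86 mm across up to a shoulder at 80 to 106 mm, then a straight neck with a 37 mm wide lip; mouth 150 mm above the table. Origin: centre of its underside.
- bottle_mouth (a point): Centre of the bottle's mouth, level with the flat lip (150 mm above the table). The bore is 24 mm wide and 44 mm deep. When the funnel is home its shoulder lies flat on the lip and its spout tip is 34 mm below this point.
- dish_a: Square terracotta clay dish, 115 x 115 x 39 mm, drying on the table behind and between bottle and beaker. Origin: centre of its underside.
- dish_b: Square clay dish like the others, at the left of the table. Origin: centre of its underside.
- dish_c: Square clay dish like the others, at the left of the table nearest to the robot. Origin: centre of its underside.
There are look-alikes about, which are no part of the job. There is more than one size of the funnel; the job needs the largest.

How it is judged:
By the outcome, as a careful person would: the job done as asked, in the order asked, and still so for the second after the job is handed in, while the arm keeps its last pose, push and grip.
It also fails if it takes over 56 s, if anything falls off the work surface, if the arm or the gripper's body presses on something with over 40 N, if the wrist force passes 120 N, or if a joint passes its speed limit or range.

ROBOT

A 6-joint arm with a two-finger parallel gripper is mounted at the origin on a cart in front of the work surface, level with it; the furniture and walls round the work are solid. World frame = base frame: x ahead of the robot, y to its left, z up, the work surface at z = 0. Lengths are in m, angles in degrees, forces in N, time in s.
With the tool pointing down it reaches from about 0.425 to 0.95 m from the base axis. Payload 14.7 kg.
Tool frame: the origin (TCP) lies at the very end of the fingers, on their centre line; the grasp point (between the pads) lies 19 mm behind it; z points along the fingers, y is the line along which they close (so a half turn about z gives the same grasp; the last joint's range is limited). The gripper opens to 85 mm and grips with 20 to 120 N. Pads are 22 mm wide; open, the fingers measure 114 mm over their backs; the gripper's body (76 mm by 85 mm) begins 54 mm behind the grasp point. The pads swing forward as they close: fully open they stand 13 mm farther back than shut.
Start: joints at [62.59, 27.513, 91.461, -0, 61.026, -2.67], TCP at [0.272, 0.59, 0.231] pointing down, gripper open.
Joint ranges: [-157.49, 157.49], [-46.99, 117.5], [13.45, 153.17], [-89.5, 269.5], [5.16, 153.95], [-167.48, 167.48]. Speed limits (degrees/s): [108.29, 108.29, 136.94, 172.46, 172.46, 172.46].

INTERFACE

Orientations are given as a 3x3 rotation matrix whose columns are the frame's x, y, z axes.
In Python, from bench import manip gives the robot as it stands.
- The arm moves only by the tool carry_out, never from a script. Its argument "motion" is a list of rows, each a list of 5 numbers: the closure, from -1 (fully open) to 1 (shut), then the shift along the tool's x, y, z in units of 60 mm (1.0 is 60 mm), then the turn about the tool's z in units of 6 degrees (1.0 is 6 degrees). In form: [[gripper, x, y, z, spin], ...]. A call has 1 to 8 rows; each row is the pose to reach, as a shift and turn from the pose commanded when the call began, along the tool's axes at that moment; what a row does not reach only later rows make up. A row lasts 1/8 s, in which the tool goes at most 62.5 mm and 10.7 degrees, less where a joint would pass 70% of its speed; a pose out of reach is approached as far as the arm can. A call with a gripper value outside its range is refused whole. The fingers move at their own pace and stop on an object; "force" is the grip in N (left out, the last holds). Time passes only in rows, so rows that repeat a pose let the fingers close. It gives the time, the measured TCP pose, the force, the opening and the grip force at its end, in the units of the state.
- manip.get_state(): the state, without advancing time (a new reading comes with each control period).
- manip.capture(name): name is "side" or "top"; returns the picture (400x640x3 uint8, red, green, blue); there is no depth.
- manip.calibration(name): a dict with "fovy" (degrees; the focal length in pixels is half the picture's height over the tangent of half this angle, whatever the lens; pixels are square), "cx", "cy" (the principal point, pixels), "D" ([k1, k2, p1, p2, k3] as OpenCV has them; the pictures are not rectified), "R" (3x3) and "t" (3): a world point X has camera coordinates R X + t. Camera axes: x right, y down, z forward; pixel columns grow to the right and rows downward; lengths in m; the calibration is good to about 2 mm. A picture is of the moment at which its call begins. calibration takes no time and is no camera call.
- manip.close_job(): hands the job in; it is judged then, once.
Trained networks look in the newest picture that a camera, given by its name, has taken for a name from the list of things; names that differ only in an ending like _2 or _b are one class to them, and where a whole thing is asked for, a point or a joint stands for the part that bears it (a point fixed in the world has none). Each returns a list of dicts, best first, with "conf" (0 to 1); they miss things now and then, are a little off and sometimes report something else, mostly with a low value. They report only what shows in the picture. A call takes as long as a camera call. They do not tell look-alikes from the thing itself.
- manip.masks_of(camera, label): "mask" (400x640 bool, what is visible of it) and "rect" ([centre column, centre row, width, height] in pixels, round what is visible of it).
- manip.mark_of(camera, label): "at" ([column, row] in pixels: a listed point, or the origin of a listed thing).
The state is a dict: "time": time; "joint_pos": joint angles; "qd": joint speeds; "joint_torque": joint torques, N m; "tcp_pos": TCP position; "orientation": TCP orientation; "force": force on the tool from outside, world axes, zero at the start; "torque": the same for the moment, N m; "finger_gap": finger opening in m; "finger_force": force on a finger pad.
Only numpy, scipy, OpenCV 4.12 (cv2) and the standard library are available. Lean on these libraries where they do the work, as an engineer would, in place of code of your own. Each camera call takes 0.05 s, during which the arm holds its last target. There are 200 camera calls.

## Working session

There is one attempt and no reset: what is moved stays moved. The work goes in short steps, Python scripts to look and compute and a tool call to move; the robot and the scene stay as the last step left them, time stands still between calls to the robot, and variables do not carry over. Pictures are saved under pics/ and viewed, at most 10 in all, crops included, and the job is handed in when it is done.

Besides the shell and the picture viewer there is one more tool, called after ">>>" as name([rows], argument=value, ...), one row to a line, values as JSON. carry_out: Moves the arm, as the interface text tells. Its arguments: {"type":"object","properties":{"motion":{"type":"array"},"force":{"type":"number"}},"required":["motion"]}

```bash
mkdir -p pics; ls; cat > h.py <<'E'
import numpy as np,cv2
from bench import manip
def cam(n):
    c=manip.calibration(n); f=200/np.tan(np.radians(c["fovy"])/2)
    K=np.array([[f,0,c["cx"]],[0,f,c["cy"]],[0,0,1]]); return K,np.array(c["D"],float),np.array(c["R"]),np.array(c["t"])
def ray(n,p):
    K,D,R,t=cam(n); q=cv2.undistortPoints(np.array([[p]],float),K,D)[0,0]
    d=R.T@np.array([q[0],q[1],1]); return -R.T@t,d/np.linalg.norm(d)
def atz(n,p,z):
    o,d=ray(n,p); return o+d*(z-o[2])/d[2]
def tri(p,q,a="side",b="top"):
    (o1,d1),(o2,d2)=ray(a,p),ray(b,q)
    s=np.linalg.lstsq(np.c_[d1,-d2],o2-o1,rcond=None)[0]; x,y=o1+s[0]*d1,o2+s[1]*d2
    return (x+y)/2,np.linalg.norm(x-y)
def proj(n,X):
    K,D,R,t=cam(n); return cv2.projectPoints(np.array(X,float).reshape(-1,3),cv2.Rodrigues(R)[0],t,K,D)[0][:,0]
E
python3 - <<'E'
from h import *
np.set_printoptions(precision=3,suppress=True)
for n in("side","top"):
    cv2.imwrite(f"pics/{n}0.png",manip.capture(n)[:,:,::-1]); K,D,R,t=cam(n); print(n,-R.T@t,R[2],K[0,0])
    for l in("funnel","beaker","bottle","bottle_mouth","lid_handle","lid_hinge","slip_tub","dish_a"):
        print(n,l,[(np.round(m["at"],1).tolist(),round(m["conf"],2)) for m in manip.mark_of(n,l)])
print(manip.get_state())
E
```

```text
pics
side [0.512 0.96  0.938] [ 0.047 -0.74  -0.671] 426.1597356703247
side funnel [([322.3, 204.0], 0.71), ([376.7, 227.6], 0.55), ([356.0, 196.8], 0.48)]
side beaker [([359.7, 208.4], 0.65)]
side bottle [([350.5, 277.7], 0.67)]
side bottle_mouth [([352.3, 241.2], 0.73), ([357.1, 194.9], 0.55), ([352.1, 276.6], 0.55)]
side lid_handle [([327.1, 129.0], 0.56)]
side lid_hinge [([285.1, 126.7], 0.78)]
side slip_tub [([312.7, 157.6], 0.58), ([356.0, 205.0], 0.41)]
side dish_a [([318.1, 244.9], 0.77), ([384.4, 350.7], 0.66), ([331.8, 353.7], 0.63)]
top [0.465 0.043 1.479] [ 0.076  0.011 -0.997] 474.0042084179281
top funnel [([327.8, 251.9], 0.68), ([356.4, 233.1], 0.67), ([358.0, 196.7], 0.64)]
top beaker [([355.6, 233.2], 0.38)]
top bottle [([260.4, 231.2], 0.6)]
top bottle_mouth [([256.9, 229.7], 0.9)]
top lid_handle [([425.1, 197.8], 0.73), ([195.6, 252.5], 0.63)]
top lid_hinge [([450.9, 142.3], 0.73)]
top slip_tub [([424.4, 183.6], 0.59)]
top dish_a [([194.5, 215.1], 0.81), ([196.0, 256.6], 0.7), ([356.6, 235.3], 0.66), ([295.7, 199.5], 0.58)]
{'time': 0.9, 'joint_pos': array([62.59 , 27.511, 91.46 , -0.001, 61.025, -2.669]), 'qd': array([ 0.112, -0.094, -0.1  ,  0.01 , -0.079, -0.028]), 'joint_torque': array([  0.   , -95.048, -43.065,   0.   ,   0.001,  -0.   ]), 'tcp_pos': array([0.272, 0.59 , 0.231]), 'orientation': array([[-0.908,  0.419,  0.   ],
       [ 0.419,  0.908,  0.   ],
       [-0.   ,  0.   , -1.   ]]), 'force': array([ 0.1  , -1.419, -0.017]), 'torque': array([-0.033,  0.054,  0.029]), 'finger_force': 0.0, 'finger_gap': 0.08563971250687653}
```

View pics/side0.png

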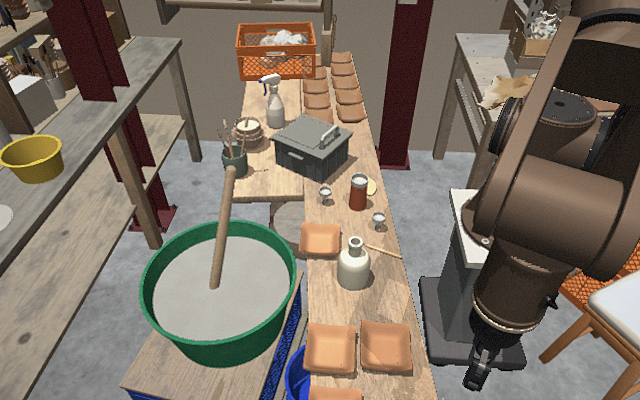

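View pics/top0.png

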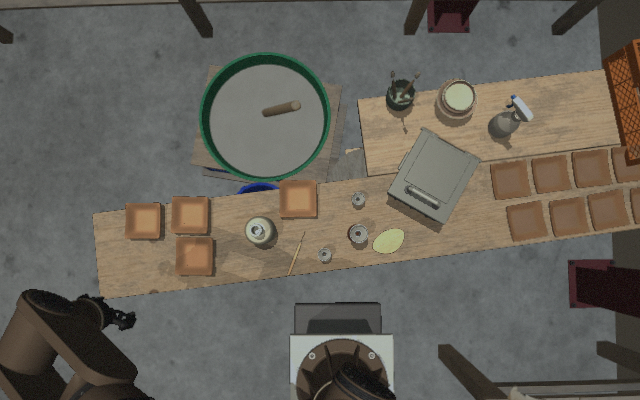

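Side: the large funnel sits in the beaker at (358,185), with small look-alike funnels at (325,192) and (378,218). The bottle is at (353,262), mouth at (355,241), and the tub handle at (329,135). Top: beaker and funnel at (358,233), bottle at (259,230), handle at (422,197).

```bash
python3 - <<'E'
from h import *
np.set_printoptions(precision=4,suppress=True)
for l in("funnel","bottle","beaker","lid_handle","slip_tub"):
    for n in("side","top"):
        for m in manip.masks_of(n,l):
            ys,xs=np.nonzero(m["mask"]); print(n,l,round(m["conf"],2),np.round(m["rect"],1),xs.mean().round(1),ys.mean().round(1),len(xs))
print("mouth top",atz("top",(256.9,229.7),.15),"side",atz("side",(352.3,241.2),.15),tri((352.3,241.2),(256.9,229.7)))
print("handle",atz("top",(425.1,197.8),.157),atz("side",(327.1,129),.157),"hinge",atz("top",(450.9,142.3),.113),atz("side",(285.1,126.7),.113))
print("tub",atz("top",(424.4,183.6),0),atz("side",(312.7,157.6),0))
print("funnel",atz("top",(356.4,233.1),.04),atz("side",(356,196.8),.04),"beaker",atz("top",(355.6,233.2),0),atz("side",(359.7,208.4),0))
E
python3 - <<'E'
import cv2,numpy as np
t=cv2.imread("pics/top0.png");s=cv2.imread("pics/side0.png")
r=lambda a,x,y:cv2.resize(a[y:y+100,x:x+100],(400,300) if 0 else (400,400),interpolation=cv2.INTER_CUBIC)
cv2.imwrite("pics/c1.png",np.hstack([r(t,385,120),r(s,265,100)]))
u=lambda a,x,y:cv2.resize(a[y:y+50,x:x+50],(300,300),interpolation=cv2.INTER_CUBIC)
cv2.imwrite("pics/c2.png",np.vstack([np.hstack([u(t,335,210),u(s,335,165)]),np.hstack([u(t,235,205),u(s,330,225)])]))
E
```

```text
side funnel 0.78 [359.1 181.6  14.5  15. ] 359.2 180.7 201
side funnel 0.52 [324.4 195.9  13.1  17.4] 325.1 193.3 150
top funnel 0.7 [357.2 237.3  19.4  14.4] 358.4 233.6 258
top funnel 0.54 [325.5 254.1  10.3  17.1] 324.1 254.0 126
top funnel 0.46 [358.2 197.8  12.3  17.3] 358.2 198.1 105
side bottle 0.86 [351.9 264.4  33.5  54.1] 353.2 265.6 1364
top bottle 0.81 [261.9 232.4  33.9  28.1] 259.4 229.8 686
side beaker 0.87 [360.3 201.3  17.8  23.3] 357.7 199.2 389
side beaker 0.69 [311.2 137.5  81.6  48. ] 312.9 136.1 2164
side lid_handle 0.83 [312.4 137.4  87.8  48.9] 313.1 135.9 2167
side lid_handle 0.34 [360.9 200.8  18.   20.4] 357.7 199.2 372
side lid_handle 0.27 [360.4 180.   16.6  18.2] 359.3 180.5 236
top lid_handle 0.64 [435.6 175.6  97.1  94.9] 433.1 176.0 5014
side slip_tub 0.77 [311.1 147.6  81.5  72.2] 311.5 147.3 3905
top slip_tub 0.68 [432.6 176.7  93.8  92. ] 432.8 176.0 5068
mouth top [0.4718 0.2366 0.15  ] side [0.4795 0.2434 0.15  ] (array([0.4755, 0.2374, 0.1433]), np.float64(0.00738502817393005))
handle [ 0.5575 -0.2351  0.157 ] [ 0.5713 -0.2452  0.157 ] hinge [ 0.7225 -0.324   0.113 ] [ 0.7235 -0.3158  0.113 ]
tub [ 0.6132 -0.2669 -0.    ] [ 0.6245 -0.2934  0.    ]
funnel [ 0.4602 -0.0491  0.04  ] [ 0.4662 -0.0455  0.04  ] beaker [ 0.4597 -0.0492  0.    ] [ 0.4519 -0.0356  0.    ]
```

View pics/c1.png

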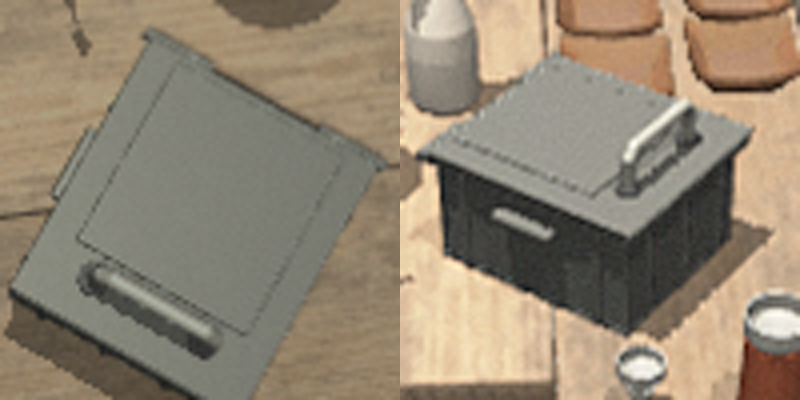

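View pics/c2.png

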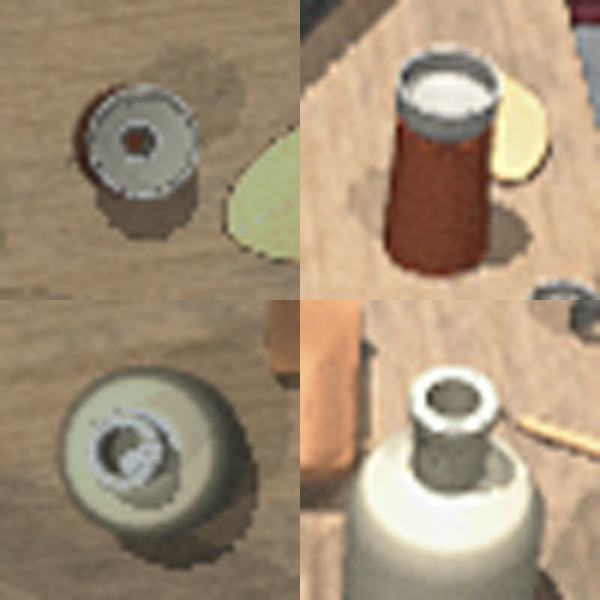

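c1 shows the lid corners in the top view at crop pixels (150,35), (385,165) and (10,293), with the bar from about (97,273) to (210,335). c2 shows the funnel rim centre at top (358.3,233.3) and side (359.4,178.2), and the bottle mouth at top (256.3,229.6) and side (355.2,241.6).

```bash
python3 - <<'E'
from h import *
np.set_printoptions(precision=4,suppress=True)
for nm,s,t,z in(("rim",(359.4,178.2),(358.25,233.25),.114),("mouth",(355.2,241.6),(256.25,229.6),.15)):
    print(nm,atz("top",t,z),atz("side",s,z),tri(s,t))
T=lambda x,y:((x+.5)/4-.5+385,(y+.5)/4-.5+120); S=lambda x,y:((x-400+.5)/4-.5+265,(y+.5)/4-.5+100)
for p in((150,33),(385,165),(10,293)): print("lid top",atz("top",T(*p),.119))
for p in((555,55),(752,130),(415,153),(630,236)): print("lid side",atz("side",S(*p),.117))
for p in((100,270),(210,333)): print("bar top",atz("top",T(*p),.16))
for p in((627,152),(685,107)): print("bar side",atz("side",S(*p),.16))
E
```

```text
rim [ 0.4599 -0.0497  0.114 ] [ 0.4605 -0.0483  0.114 ] (array([ 0.4601, -0.0498,  0.1127]), np.float64(0.0004657468233173382))
mouth [0.4721 0.2385 0.15  ] [0.4723 0.2442 0.15  ] (array([0.472 , 0.2393, 0.1446]), np.float64(9.050599548109209e-05))
lid top [ 0.7644 -0.2395  0.119 ]
lid top [ 0.6663 -0.4082  0.119 ]
lid top [ 0.5752 -0.1339  0.119 ]
lid side [ 0.6674 -0.4037  0.117 ]
lid side [ 0.485  -0.2943  0.117 ]
lid side [ 0.7699 -0.2362  0.117 ]
lid side [ 0.58  -0.134  0.117]
bar top [ 0.5875 -0.1918  0.16  ]
bar top [ 0.5428 -0.2678  0.16  ]
bar side [ 0.5865 -0.1887  0.16  ]
bar side [ 0.5428 -0.2587  0.16  ]
```

>>> carry_out([
  [-1,-5.92,-5.35,0.5,0],
  [-1,-5.92,-5.35,0.5,0],
  [-1,-5.92,-5.35,0.5,0],
  [-1,-5.92,-5.35,0.5,0],
  [-1,-5.92,-5.35,0.5,0],
  [-1,-5.92,-5.35,0.5,0],
  [-1,-5.92,-5.35,0.5,0],
  [-1,-5.92,-5.35,0.5,0],
], force=30)

```text
time: 2.4
tcp_pos: [0.461, 0.1478, 0.2014]
orientation: [[-0.908, 0.42, 0.001], [0.42, 0.908, -0.0], [-0.0, 0.0, -1.0]]
force: [0.9, 0.8, -0.4]
finger_gap: 0.0852
finger_force: 0.0
```

>>> carry_out([
  [-1,-1.39,-3.01,0,0],
  [-1,-1.39,-3.01,0,0],
  [-1,-1.39,-3.01,0.4,0],
  [-1,-1.39,-3.01,0.7,0],
  [-1,-1.39,-3.01,0.85,0],
  [-1,-1.39,-3.01,0.85,0],
])

```text
time: 3.15
tcp_pos: [0.4601, -0.0481, 0.1501]
orientation: [[-0.908, 0.418, -0.001], [0.418, 0.908, 0.0], [0.001, -0.0, -1.0]]
force: [0.3, -0.3, 0.8]
finger_gap: 0.0856
finger_force: 0.0
```

```bash
python3 - <<'E'
from h import *
np.set_printoptions(precision=4,suppress=True)
s=manip.get_state();print(s["tcp_pos"],s["force"],s["joint_pos"])
t,q=manip.capture("top"),manip.capture("side")
p=s["tcp_pos"]; a=proj("top",p)[0];b=proj("side",p)[0];print(a,b)
u=lambda a,x,y:cv2.resize(a[y:y+80,x:x+80],(400,400),interpolation=cv2.INTER_CUBIC)
cv2.imwrite("pics/g1.png",np.hstack([u(t,320,195),u(q,320,140)])[:,:,::-1])
E
```

```text
[ 0.4601 -0.0481  0.1501] [ 0.3076 -0.2571  0.7573] [ -9.7317  19.33   120.1095   0.0115  40.6258 -75.0131]
[358.5532 233.2116] [360.316  168.8928]
```

View pics/g1.png

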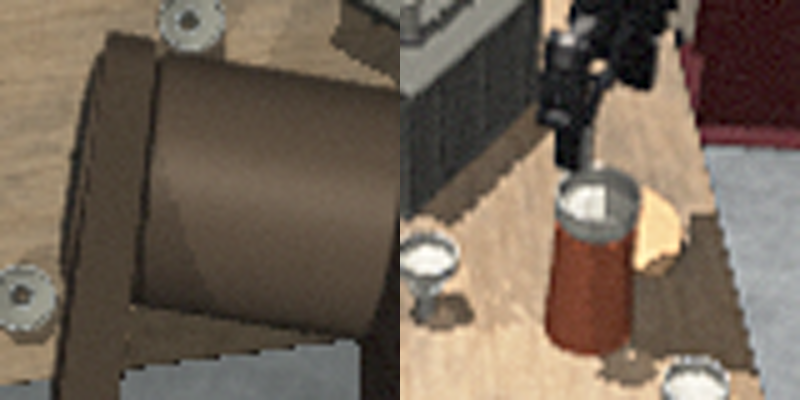

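The crop shows the funnel's collar centred at side pixel (359,179), with the near finger above it at about (355,173). The arm hides it from the top camera. I'll descend and grip.

>>> carry_out([
  [-1,0,0,0.5,0],
  [-1,0,0,0.9,0],
  [-1,0,0,1.1,0],
  [0,0,0,1.1,0],
  [1,0,0,1.1,0],
  [1,0,0,1.1,0],
  [1,0,0,1.1,0],
  [1,0,0,1.1,0],
], force=30)

```text
time: 4.25
tcp_pos: [0.4609, -0.049, 0.0849]
orientation: [[-0.908, 0.419, 0.001], [0.419, 0.908, -0.0], [-0.001, 0.0, -1.0]]
force: [-1.5, -2.6, 8.1]
finger_gap: 0.0529
finger_force: 31.5
```

>>> carry_out([
  [1,0,0,-0.1,0],
  [1,0,0,-0.3,0],
  [1,0,0,-0.6,0],
  [1,0,0,-1.0,0],
  [1,0,0,-1.6,0],
  [1,0,0,-2.2,0],
  [1,0,0,-2.6,0],
  [1,0,0,-2.6,0],
])

```text
time: 5.25
tcp_pos: [0.4614, -0.0489, 0.2426]
orientation: [[-0.908, 0.418, 0.004], [0.418, 0.908, -0.001], [-0.004, 0.001, -1.0]]
force: [-0.6, 0.5, -1.0]
finger_gap: 0.053
finger_force: 31.7
```

```bash
python3 - <<'E'
from h import *
np.set_printoptions(precision=4,suppress=True)
s=manip.get_state();print(s["tcp_pos"],s["force"],s["finger_gap"])
q=manip.capture("side");p=s["tcp_pos"]; b=proj("side",[p,p-[0,0,.047],p+[0,0,.027]]);print(b)
u=lambda a,x,y:cv2.resize(a[y:y+100,x:x+100],(600,600),interpolation=cv2.INTER_CUBIC)
cv2.imwrite("pics/g2.png",u(q,310,120)[:,:,::-1])
E
```

```text
[ 0.4614 -0.0489  0.2426] [-0.5949  0.5489 -1.0317] 0.05300626214186343
[[362.1124 143.0252]
 [360.9572 156.3969]
 [362.805  135.0191]]
```

View pics/g2.png

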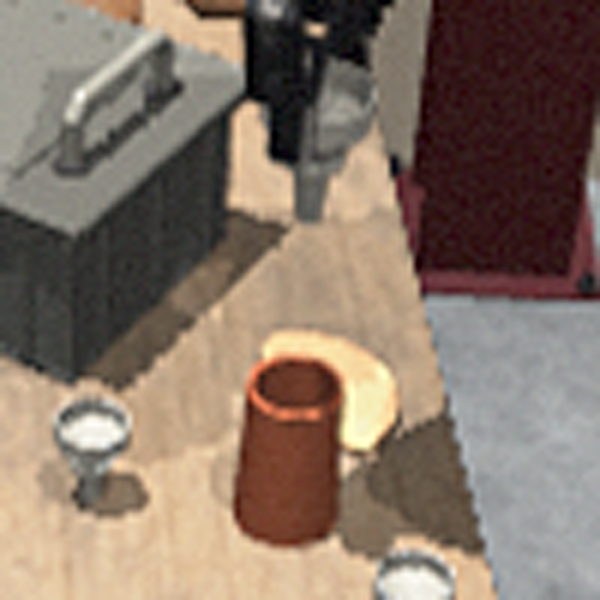

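The funnel is lifted upright, tip at side (361,155.5) against a predicted (361,156.4). The beaker stays standing. Next I'll carry the funnel above the bottle.

>>> carry_out([
  [1,0.15,0.37,0,0],
  [1,0.5,1.2,0,0],
  [1,0.87,2.1,0,0],
  [1,1.22,2.97,0,0],
  [1,1.55,3.75,0,0],
  [1,1.75,4.25,0,0],
  [1,1.84,4.45,0,0],
  [1,1.84,4.45,0.3,0],
])

```text
time: 6.3
tcp_pos: [0.4721, 0.2405, 0.2222]
orientation: [[-0.909, 0.417, 0.001], [0.417, 0.909, 0.0], [-0.001, 0.001, -1.0]]
force: [-0.3, -0.5, -1.4]
finger_gap: 0.0532
finger_force: 31.8
```

```bash
python3 - <<'E'
from h import *
np.set_printoptions(precision=4,suppress=True)
s=manip.get_state();print(s["tcp_pos"],s["force"],s["finger_gap"])
q=manip.capture("side");p=s["tcp_pos"]; print(proj("side",[p,p-[0,0,.045],[p[0],p[1],.15]]))
u=lambda a,x,y:cv2.resize(a[y:y+75,x:x+75],(600,600),interpolation=cv2.INTER_CUBIC)
cv2.imwrite("pics/g3.png",u(q,318,195)[:,:,::-1])
E
```

```text
[0.4721 0.2405 0.2222] [-0.284  -0.5107 -1.3933] 0.053185450621316965
[[357.1146 219.9486]
 [355.9542 232.984 ]
 [355.2853 240.5094]]
```

View pics/g3.png

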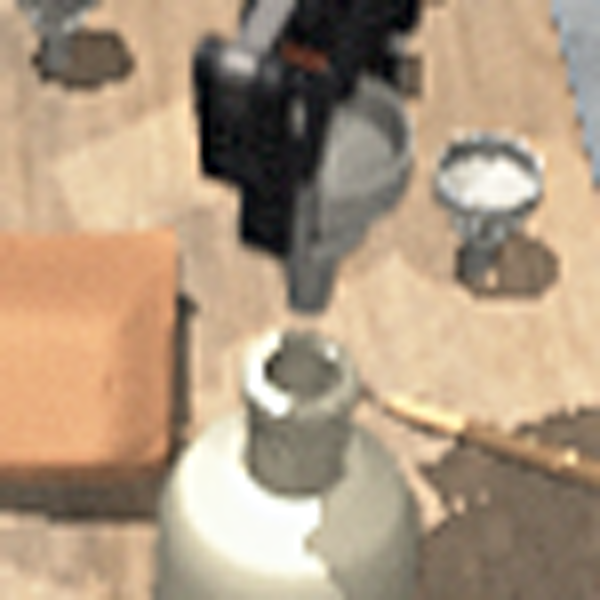

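The side view shows the tip at (356,232.7) and the mouth centre at (355.3,241.3). The spout is upright and about 2 mm short in +y, so I'll correct that slightly and lower it.

>>> carry_out([
  [1,0.01,0.03,0.1,0],
  [1,0.01,0.03,0.25,0],
  [1,0.01,0.03,0.4,0],
  [1,0.01,0.03,0.55,0],
  [1,0.01,0.03,0.68,0],
  [1,0.01,0.03,0.78,0],
  [1,0.01,0.03,0.85,0],
  [1,0.01,0.03,0.85,0],
])

```text
time: 7.35
tcp_pos: [0.472, 0.2418, 0.1711]
orientation: [[-0.908, 0.418, -0.0], [0.418, 0.908, -0.0], [0.0, -0.0, -1.0]]
force: [1.3, -0.0, -0.3]
finger_gap: 0.0534
finger_force: 31.8
```

>>> carry_out([
  [1,0,0,0.05,0],
  [1,0,0,0.1,0],
  [1,0,0,0.14,0],
  [1,0,0,0.17,0],
  [1,0,0,0.19,0],
  [1,0,0,0.19,0],
])

```text
time: 8.1
tcp_pos: [0.473, 0.2421, 0.1619]
orientation: [[-0.908, 0.418, 0.003], [0.418, 0.908, 0.001], [-0.002, 0.002, -1.0]]
force: [-7.0, -4.1, 36.9]
finger_gap: 0.053
finger_force: 35.0
```

>>> carry_out([
  [1,-0.02,-0.01,-0.03,0],
  [1,-0.02,-0.01,-0.03,0],
  [1,-0.02,-0.01,-0.03,0],
], force=20)

```text
time: 8.48
tcp_pos: [0.4733, 0.2409, 0.1621]
orientation: [[-0.908, 0.418, 0.001], [0.418, 0.908, 0.0], [-0.001, 0.001, -1.0]]
force: [-1.8, -2.0, 11.4]
finger_gap: 0.053
finger_force: 32.7
```

>>> carry_out([
  [0.6,0,0,-0.01,0],
  [0.2,0,0,-0.01,0],
  [-0.2,0,0,-0.01,0],
  [-0.6,0,0,-0.01,0],
  [-1,0,0,-0.01,0],
  [-1,0,0,-0.01,0],
])

```text
time: 9.22
tcp_pos: [0.4729, 0.2407, 0.1622]
orientation: [[-0.908, 0.419, -0.0], [0.419, 0.908, -0.0], [0.0, -0.0, -1.0]]
force: [0.6, -0.2, 0.3]
finger_gap: 0.0853
finger_force: 0.0
```

```bash
python3 - <<'E'
from h import *
np.set_printoptions(precision=4,suppress=True)
s=manip.get_state();print(s["tcp_pos"],s["force"],s["finger_gap"],s["joint_pos"])
q=manip.capture("side")
u=lambda a,x,y:cv2.resize(a[y:y+75,x:x+75],(600,600),interpolation=cv2.INTER_CUBIC)
cv2.imwrite("pics/g4.png",u(q,318,205)[:,:,::-1])
E
```

```text
[0.4729 0.2407 0.1622] [ 0.6442 -0.2222  0.316 ] 0.08534369502218166 [ 23.7066  22.9988 111.1352  -0.0024  45.8722 -41.5514]
```

View pics/g4.png

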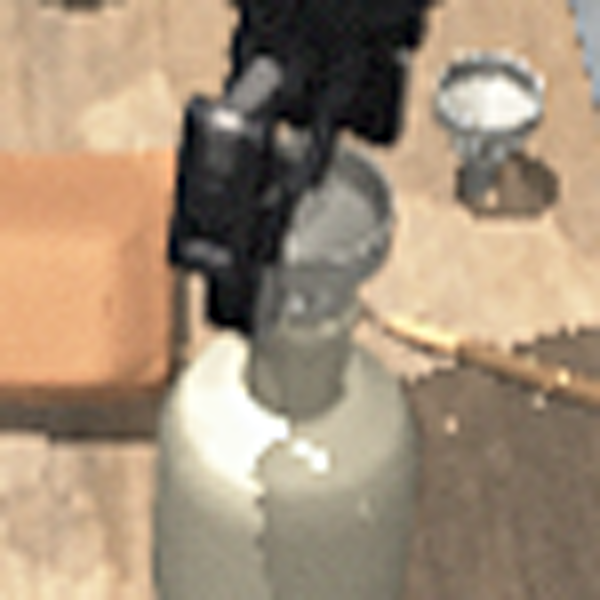

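The funnel's shoulder is flat on the lip and the bottle is upright, at crop (300,330). I'll retreat straight up, then go over to the tub while turning.

>>> carry_out([
  [-1,0,0,-0.4,0],
  [-1,0,0,-1.0,0],
  [-1,0,0,-1.5,0],
  [-1,-4.67,-6.49,-1.5,15.87],
  [-1,-4.67,-6.49,-1.5,15.87],
  [-1,-4.67,-6.49,-1.5,15.87],
  [-1,-4.67,-6.49,-1.5,15.87],
  [-1,-4.67,-6.49,-1.5,15.87],
])

```text
time: 10.28
tcp_pos: [0.5327, -0.0681, 0.2525]
orientation: [[-0.194, 0.981, 0.0], [0.981, 0.194, -0.0], [-0.0, 0.0, -1.0]]
force: [0.2, 0.5, -0.1]
finger_gap: 0.085
finger_force: 0.0
```

>>> carry_out([
  [-1,-2.75,-0.02,0,6.87],
  [-1,-2.75,-0.02,0,6.87],
  [-1,-2.75,-0.02,0,6.87],
  [-1,-2.75,-0.02,0,6.87],
  [-1,-2.75,-0.02,0.5,6.87],
  [-1,-2.75,-0.02,0.6,6.87],
  [-1,-2.75,-0.02,0.6,6.87],
])

```text
time: 11.15
tcp_pos: [0.5643, -0.2277, 0.2163]
orientation: [[0.495, 0.869, -0.001], [0.869, -0.495, 0.0], [-0.0, -0.001, -1.0]]
force: [-0.4, -0.0, -0.2]
finger_gap: 0.0856
finger_force: 0.0
```

```bash
python3 - <<'E'
from h import *
np.set_printoptions(precision=4,suppress=True)
s=manip.get_state();print(s["tcp_pos"],s["force"],s["orientation"],s["joint_pos"])
q=manip.capture("side");t=manip.capture("top")
b=np.array([.564,-.230,.157]);y=np.array([.5,.866,0]);p=s["tcp_pos"]
print(proj("side",[p,b,b+.045*y,b-.045*y]))
u=lambda a,x,y:cv2.resize(a[y:y+75,x:x+75],(400,400),interpolation=cv2.INTER_CUBIC)
cv2.imwrite("pics/g5.png",np.hstack([u(q,290,95),u(t,222,190)])[:,:,::-1])
E
```

```text
[ 0.5643 -0.2277  0.2163] [-0.4325 -0.02   -0.2444] [[ 0.4947  0.8691 -0.0006]
 [ 0.8691 -0.4947  0.0003]
 [-0.0001 -0.0007 -1.    ]] [-24.8282  25.0817  98.0136  -0.0007  56.945    4.8205]
[[329.2498 116.3068]
 [329.0363 131.6237]
 [321.4146 137.9935]
 [336.3655 125.4965]]
```

View pics/g5.png

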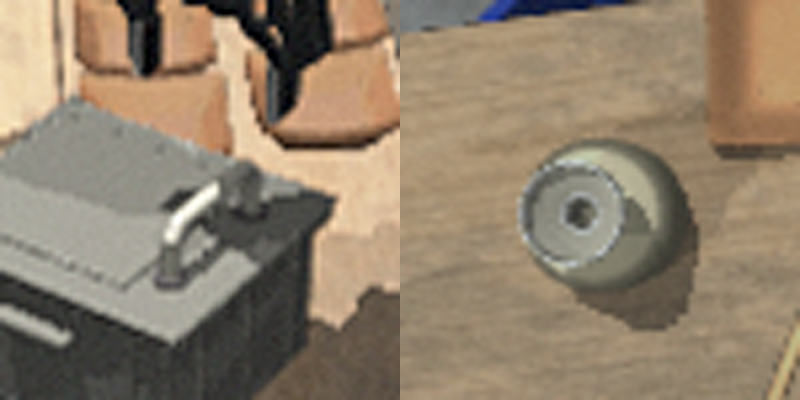

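The bottle stands at top crop (580,210) with the funnel centred in it. The handle bar is centred at side (328,131), straddled by the fingers. I'll descend and grip.

>>> carry_out([
  [-1,0,0,0.5,0],
  [-1,0,0,0.9,0],
  [-1,0,0,1.2,0],
  [-1,0,0,1.32,0],
  [0,0,0,1.32,0],
  [1,0,0,1.32,0],
  [1,0,0,1.32,0],
  [1,0,0,1.32,0],
], force=80)

```text
time: 12.25
tcp_pos: [0.5647, -0.2281, 0.1375]
orientation: [[0.495, 0.869, 0.001], [0.869, -0.495, -0.0], [0.0, 0.001, -1.0]]
force: [10.2, -5.2, 2.4]
finger_gap: 0.0122
finger_force: 8.2
```

>>> carry_out([
  [1,0,0,0,0],
  [1,0,0,0,0],
  [1,0,0,0,0],
])

```text
time: 12.62
tcp_pos: [0.5651, -0.2283, 0.1377]
orientation: [[0.495, 0.869, 0.002], [0.869, -0.495, -0.001], [0.0, 0.002, -1.0]]
force: [2.6, -1.1, 6.3]
finger_gap: 0.0094
finger_force: 78.0
```

>>> carry_out([
  [1,0,0,-0.02,0],
  [1,0,0.005,-0.04,0],
  [1,0,0.01,-0.06,0],
  [1,0,0.015,-0.07,0],
  [1,0,0.02,-0.08,0],
  [1,0,0.02,-0.08,0],
])

```text
time: 13.38
tcp_pos: [0.5658, -0.2287, 0.1412]
orientation: [[0.495, 0.869, 0.0], [0.869, -0.495, -0.0], [0.0, 0.0, -1.0]]
force: [6.9, -4.2, -13.2]
finger_gap: 0.0094
finger_force: 78.7
```

>>> carry_out([
  [1,0,0.01,-0.02,0],
  [1,0,0.015,-0.04,0],
  [1,0,0.02,-0.06,0],
  [1,0,0.025,-0.07,0],
  [1,0,0.03,-0.08,0],
  [1,0,0.03,-0.09,0],
  [1,0,0.03,-0.09,0],
])

```text
time: 14.25
tcp_pos: [0.5672, -0.2295, 0.147]
orientation: [[0.495, 0.869, 0.0], [0.869, -0.495, -0.0], [0.0, 0.0, -1.0]]
force: [4.9, -2.6, -6.1]
finger_gap: 0.0094
finger_force: 79.5
```

>>> carry_out([
  [1,0,0.01,-0.03,0],
  [1,0,0.02,-0.06,0],
  [1,0,0.03,-0.09,0],
  [1,0,0.04,-0.12,0],
  [1,0,0.055,-0.15,0],
  [1,0,0.065,-0.17,0],
  [1,0,0.065,-0.17,0],
  [1,0,0.065,-0.17,0],
])

```text
time: 15.25
tcp_pos: [0.5701, -0.2312, 0.1572]
orientation: [[0.495, 0.869, -0.001], [0.869, -0.495, 0.0], [-0.0, -0.001, -1.0]]
force: [2.3, -2.1, -9.0]
finger_gap: 0.0095
finger_force: 79.2
```

```bash
python3 - <<'E'
from h import *
np.set_printoptions(precision=4,suppress=True)
s=manip.get_state();print(s["tcp_pos"],s["force"])
q=manip.capture("side")
h=np.array([.717,-.3216,.113]);x=np.array([.866,-.5,0]);y=np.array([.5,.866,0]);z=np.array([0,0,1])
for a in(0,.08,.116,.15):
    f=-x*np.cos(a)+z*np.sin(a); u=x*np.sin(a)+z*np.cos(a)
    print(a,proj("side",[h+.215*f+.095*y+.006*u,h+.215*f-.095*y+.006*u,h+.178*f+.044*u]).round(1).tolist())
u=lambda a,x,y:cv2.resize(a[y:y+100,x:x+100],(600,600),interpolation=cv2.INTER_CUBIC)
cv2.imwrite("pics/g6.png",u(q,265,95)[:,:,::-1])
E
```

```text
[ 0.5701 -0.2312  0.1572] [ 2.3257 -2.0998 -9.0489]
0 [[322.6, 158.6], [353.2, 131.3], [329.4, 131.2]]
0.08 [[322.3, 154.1], [353.2, 127.0], [328.5, 127.2]]
0.116 [[322.1, 152.0], [353.0, 125.0], [327.9, 125.3]]
0.15 [[321.8, 150.0], [352.9, 123.1], [327.4, 123.6]]
```

View pics/g6.png

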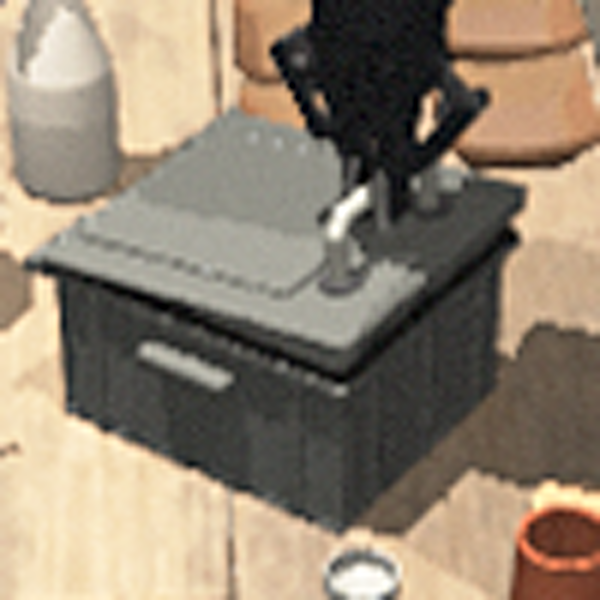

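The lid's front corner is at side (322,151.6), which matches 0.116 rad (predicted 152.0). The seal is broken and the bar is still held. I'll add a 1 mm trim and let it settle.

>>> carry_out([
  [1,0,0.003,-0.01,0],
  [1,0,0.003,-0.015,0],
  [1,0,0.003,-0.015,0],
  [1,0,0.003,-0.015,0],
  [1,0,0.003,-0.015,0],
  [1,0,0.003,-0.015,0],
])

```text
time: 16.05
tcp_pos: [0.5705, -0.2314, 0.1584]
orientation: [[0.495, 0.869, -0.0], [0.869, -0.495, -0.0], [-0.0, -0.0, -1.0]]
force: [-0.0, -2.9, -6.5]
finger_gap: 0.0095
finger_force: 79.3
```

>>> carry_out([
  [1,0,0,0,0],
  [1,0,0,0,0],
  [1,0,0,0,0],
  [1,0,0,0,0],
])

```text
time: 16.55
tcp_pos: [0.5705, -0.2314, 0.1584]
orientation: [[0.495, 0.869, -0.0], [0.869, -0.495, 0.0], [-0.0, -0.0, -1.0]]
force: [0.1, -3.2, -6.6]
finger_gap: 0.0096
finger_force: 79.3
```

Everything is steady, so I'm handing it in.

```bash
python3 -c "
from bench import manip
print(manip.close_job())"
```

```text
the job is handed in; nothing more can be done
None
```

The funnel is seated upright in the bottle and released; the lid is broken free and held steady by its handle with the front edge about 25 mm off the rim (by the arm's travel and the side camera), and the job was handed in at about 17 s.

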